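# Seat the vial plate on the locating pin of its base

### The arm

A 7-joint arm with a two-finger parallel gripper is mounted at the origin on a cart in front of the work surface, level with it; the furniture and walls round the work are solid. World frame = base frame: x ahead of the robot, y to its left, z up, the work surface at z = 0. Lengths are in m, angles in rad, forces in N, time in s.
With the tool pointing down it reaches from about 0.4 to 0.875 m from the base axis. Payload 4.4 kg.
Tool frame: the origin (TCP) lies where the fingers leave the gripper's body, on its centre line; the fingertips stand 73 mm ahead of it and the grasp point (between the pads) lies 54 mm ahead of it; z points along the fingers, y is the line along which they close (so a half turn about z gives the same grasp; the last joint's range is limited). The gripper opens to 85 mm and grips with 20 to 120 N. Pads are 22 mm wide; open, the fingers measure 114 mm over their backs; the gripper's body (76 mm by 85 mm) begins 54 mm behind the grasp point. The pads swing forward as they close: fully open they stand 13 mm farther back than shut.
Start: joints at [-1.184, 0.628, 0.038, 1.517, -0.027, 0.996, -0.02], TCP at [0.284, 0.585, 0.304] pointing down, gripper open.
Joint ranges: [-3.06, 3.06], [-0.37, 2.12], [-1.25, 1.32], [0.18, 2.47], [-1.1, 4.24], [0.23, 1.98], [-2.94, 2.94]. Speed limits (rad/s): [2.57, 2.57, 3.14, 3.14, 3.14, 3.14, 3.14].

### API

Orientations are given as a unit quaternion [x, y, z, w].
In Python, from bench import env, grip, planner, imaging, nets, status gives the robot as it stands. Calls block until the motion is done:
- env.move_pose(position, orientation): joint-space move of the TCP to a pose.
- env.movel(position, attitude=None, v=0.15, guard=None): straight line of the TCP; attitude=None keeps the orientation; v is the mean speed in m/s. With guard (N) it stops when the force on the tool has changed by that much, and returns True; else False.
- env.set_joints(angles): joint-space move.
- grip(opening, newtons=None): opening from 0.0 (shut) to 1.0 (fully open); newtons is the grip in N (None keeps the last); returns when the fingers have stopped.
- env.sleep(seconds).
- planner.ik(position, orientation): joint angles nearest the present ones, or None.
- imaging.camera(name): name is "scene" or "top" or "wrist"; returns a dict with "pixels" (400x640x3 uint8, blue, green, red), "fx", "fy", "cx", "cy" (pixels), "world_to_cam" (4x4, takes a point from world to camera coordinates); the wrist camera has in their place "mount" (4x4, takes a point from camera to tool coordinates, whose origin is the TCP and whose axes are the flange's). Camera axes: x right, y down, z forward; pixel columns grow to the right and rows downward; lengths in m; the calibration is good to about 2 mm. A picture is of the moment at which its call begins: read the wrist's pose just before it. There is no depth.
A pose or a line that the arm cannot do raises env.Unreachable and nothing moves.
- env.sign_off(): hands the job in; it is judged then, once.
Trained networks look in the newest picture that a camera, given by its name, has taken for a name from the list of things; names that differ only in an ending like _2 or _b are one class to them, and where a whole thing is asked for, a point or a joint stands for the part that bears it (a point fixed in the world has none). Each returns a list of dicts, best first, with "confidence" (0 to 1); they miss things now and then, are a little off and sometimes report something else, mostly with a low value. They report only what shows in the picture. A call takes as long as a camera call.
- nets.look_for(camera, query): "rect" ([left, top, right, bottom] in pixels, round what is visible of it).
- nets.masks_of(camera, query): "region" (400x640 bool, what is visible of it) and "rect" ([left, top, right, bottom] in pixels, round what is visible of it).
Readings, each from a call of its own:
- status.current_t(): time.
- status.current_joint_positions(): joint angles.
- status.current_qvel(): joint speeds.
- status.current_joint_torque(): joint torques, N m.
- status.current_eef_pos(): TCP position.
- status.current_tcp_rot(): TCP orientation.
- status.current_wrist_force(): force on the tool from outside, world axes, zero at the start.
- status.current_torque(): the same for the moment, N m.
- status.current_finger_gap(): opening from 0.0 (shut) to 1.0 (fully open).
- status.current_finger_force(): force on a finger pad.
Only numpy, scipy, OpenCV 4.12 (cv2) and the standard library are available. Lean on these libraries where they do the work, as an engineer would, in place of code of your own. Each camera call takes 0.05 s, during which the arm holds its last target. There are 200 camera calls.

### The job

Pick up the loose metal vial plate by its upright tab and lay it lightly on top of the steel pin of the grey positioning base, small hole towards the pin but a little off it. Keep it in hand, square with the base, and slide it along the slot with light pressure until the small hole finds the pin and the plate drops; leave it lying flat on the base, square with it. Never press or knock hard, and leave the stopper, beaker and dish alone.

Things in the scene. Friction and masses are not known exactly. Their poses are not given: they have to be found in the camera images.
- plate_tab (a point): Centre of the grip tab of the loose metal vial plate: grasp here. The tab stands on the middle of the plate, 50 mm long along x, 10 mm thick along y (close the fingers along y), from 6 to 54 mm above the plate's underside; this point is 30 mm above it, at the start also 30 mm above the worktop. x points along the plate to the end with the single small hole, z up
- plate_hole (a point): Centre of the small round through hole of the plate (13 mm), at the level of the underside, 40 mm along +x from the tab's centre. The two larger holes (27 mm; 48 mm along -x, 19 mm either side) are for vials, not for the pin. Axes as plate_tab
- slot_mid (a point): Middle of the slot (44 mm along x, 12 mm wide) in the base's top face (deck), 18 mm above the worktop. A steel pin clamped in the slot stands on its centre line, anywhere from 10 mm before to 10 mm beyond this point along x: not measured, to be seen or felt. Pin: top 9 mm above the deck, 10 mm thick, tapering to 7 mm over its top 2.5 mm
- plate: The vial plate: bare steel-grey metal, 150 (x) by 80 (y) by 6 mm thick, 0.2 to 0.33 kg, lying flat on the worktop at the start. Origin at the centre of its underside, axes as plate_tab
- base: The positioning base with its pin: grey painted block, 170 (x) by 100 (y) by 18 mm, fixed. Origin at the centre of its underside, slot_mid 40 mm along +x. With the plate seated, plate x and base x point the same way, the pin stands 3 mm out of the plate and the underside lies on the deck. Contact is stiff: 2 to 5 N is plenty, over 60 N is too hard
- stopper: Red rubber stopper, 28 mm wide, 27 mm high, standing behind the base; origin at the centre of its underside. Leave alone
- beaker: Small glass beaker, 54 mm wide, 70 mm high, behind the base; origin at the centre of its underside. Leave alone
- petri: Flat glass dish, 61 mm wide, 14 mm high, on the worktop to the right of the base; origin at the centre of its underside. Leave alone. Behind it, about 0.6 m ahead of the robot and 0.22 m to its right, a tall shelf post of the room stands on the worktop: keep the arm clear of it

How it is judged:
On the way, in this order (a step that is already met when the one before it is completed fails the run):
1. the plate is lifted off the worktop in the fingers (height (world z) of plate_hole above 0.035 m and height (world z) of plate_tab above 0.065 m and contact force between the fingers and plate above 1 N), for 0.2 s.
2. the plate, held in the fingers and level, rests on top of the pin with its small hole beside the pin (underside 6 to 13 mm above the deck, hole within 45 mm of the slot's middle) (contact force between plate and base above 0.3 N and contact force between the fingers and plate above 1 N and z of plate_hole in the frame of slot_mid between 0.006 and 0.013 m and angle between plate's own z axis and vertical below 0.12 rad and horizontal distance between plate_hole and slot_mid below 0.045 m), for 0.1 s.
3. the hole drops over the pin while the plate is still in the fingers (underside less than 5 mm above the deck) (z of plate_hole in the frame of slot_mid below 0.005 m and horizontal distance between plate_hole and slot_mid below 0.015 m and contact force between the fingers and plate above 0.5 N), for 0.04 s.
At the end, for the whole second after the job is handed in: The released plate rests flat on the deck (within 2 mm, tilt under 0.03 rad), pin through its small hole (hole within 14 mm along, 6 mm across of the slot's middle), same way round as the base (centres within 20 mm along x) and square with it within 0.14 rad (z of plate_hole in the frame of slot_mid between -0.002 and 0.002 m and x of plate_hole in the frame of slot_mid between -0.014 and 0.014 m and y of plate_hole in the frame of slot_mid between -0.006 and 0.006 m and x of plate in the frame of base between -0.02 and 0.02 m and angle between plate's own z axis and vertical below 0.03 rad and angle between the x axis of plate and the x axis of base, either way round below 0.14 rad and linear speed of plate below 0.01 m/s); the robot touches nothing.
It fails at once if the plate is pressed or knocked against the base or pin with more than 60 N (contact force between plate and base above 60 N).
It fails at once if the stopper, beaker or dish is pushed more than 15 mm (distance of any of stopper, beaker, petri from where it was at the start of the episode above 0.015 m).
It also fails if it takes over 54 s, if anything falls off the work surface, if the arm or the gripper's body presses on something with over 40 N, if the wrist force passes 120 N, or if a joint passes its speed limit or range.

## Working session

There is one attempt and no reset: what is moved stays moved. The work goes in short steps, each a Python script; the robot and the scene stay as the last script left them, time stands still between calls to the robot, and variables do not carry over. Pictures are saved under pics/ and viewed, at most 10 in all, crops included, and the job is handed in when it is done.

```bash
ls; mkdir -p pics
python3 - <<'E'
from bench import env, grip, planner, imaging, nets, status
import cv2, numpy as np
print(status.current_t(), status.current_eef_pos(), status.current_tcp_rot())
ims=[]
for c in ["scene","top"]:
    d=imaging.camera(c); ims.append(d["pixels"])
    print(c,d["fx"],d["fy"],d["cx"],d["cy"]); print(np.round(d["world_to_cam"],4).tolist())
    for q in ["plate","base","plate_tab","plate_hole","slot_mid","stopper","beaker","petri"]:
        try: print(q,[(np.round(r["rect"]).tolist(),round(r["confidence"],2)) for r in nets.look_for(c,q)[:2]])
        except Exception as e: print(q,e)
cv2.imwrite("pics/top.png",ims[1]); cv2.imwrite("pics/scene.png",ims[0])
print(status.current_t())
E
```

```text
pics
0.0 [0.28409654 0.58407865 0.30296407] [ 2.24443414e-01  9.74486640e-01 -9.45529902e-04 -2.17171056e-04]
scene 486.1248788116429 486.1248788116429 329.70185285211164 203.35169593720195
[[0.8896, -0.4567, -0.0097, -0.4724], [-0.2228, -0.4153, -0.882, 0.2249], [0.3988, 0.7868, -0.4711, 0.9365], [0.0, 0.0, 0.0, 1.0]]
plate [([251.0, 188.0, 310.0, 223.0], 0.64)]
base [([300.0, 226.0, 382.0, 267.0], 0.83)]
plate_tab [([249.0, 186.0, 312.0, 219.0], 0.96)]
plate_hole [([248.0, 188.0, 310.0, 221.0], 0.62)]
slot_mid [([299.0, 224.0, 384.0, 267.0], 0.8)]
stopper [([350.0, 195.0, 359.0, 206.0], 0.67)]
beaker [([370.0, 179.0, 392.0, 208.0], 0.73)]
petri [([303.0, 290.0, 339.0, 312.0], 0.97)]
top 460.59964092267217 460.59964092267217 313.57781299021343 192.03310245739289
[[0.0229, -0.9997, 0.0087, 0.0735], [-0.9938, -0.0237, -0.1085, 0.6027], [0.1086, -0.0062, -0.9941, 1.1016], [0.0, 0.0, 0.0, 1.0]]
plate [([229.0, 197.0, 266.0, 260.0], 0.77), ([327.0, 176.0, 381.0, 250.0], 0.44)]
base [([322.0, 179.0, 381.0, 247.0], 0.56)]
plate_tab [([225.0, 200.0, 262.0, 260.0], 0.98), ([326.0, 176.0, 380.0, 250.0], 0.26)]
plate_hole [([225.0, 198.0, 264.0, 263.0], 0.75)]
slot_mid [([328.0, 176.0, 380.0, 250.0], 0.76), ([229.0, 196.0, 263.0, 262.0], 0.3)]
stopper [([276.0, 151.0, 287.0, 164.0], 0.69)]
beaker [([285.0, 120.0, 307.0, 145.0], 0.89), ([230.0, 198.0, 266.0, 261.0], 0.55)]
petri [([402.0, 255.0, 426.0, 280.0], 0.93), ([228.0, 197.0, 263.0, 259.0], 0.18)]
0.9
```

Run:
```python
import cv2
a=cv2.imread("pics/top.png")[100:300,200:450]
cv2.imwrite("pics/topc.png",cv2.resize(a,None,fx=3,fy=3,interpolation=cv2.INTER_CUBIC))
```

```text
(no output)
```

View pics/topc.png

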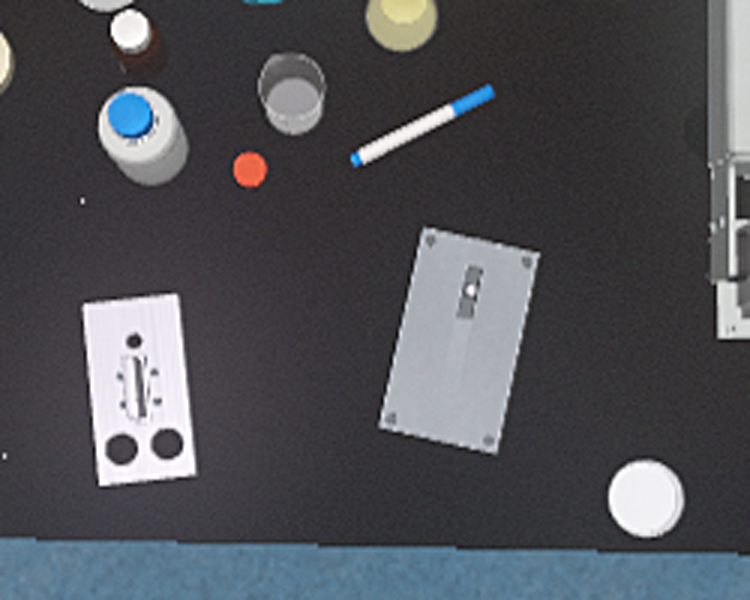

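The top view shows the plate on the left, with its small hole at crop (134,341). The base is in the middle with its pin at (472,289), and the dish is at (645,498). I'll turn these into positions and take a closer wrist look over both.

```bash
cat > h.py <<'E'
from bench import env, grip, planner, imaging, nets, status
import cv2, numpy as np
from scipy.spatial.transform import Rotation as R
def down(yaw, flip=False):
    "tool down, closing line y along object y (object yaw)"
    s=-1 if flip else 1
    y=np.array([-np.sin(yaw),np.cos(yaw),0])*s; z=np.array([0,0,-1.])
    return R.from_matrix(np.c_[np.cross(y,z),y,z]).as_quat()
def ray(d,uv,z,pose=None):
    "pixels -> world points on plane z"
    uv=np.atleast_2d(uv).astype(float)
    r=np.c_[(uv[:,0]-d["cx"])/d["fx"],(uv[:,1]-d["cy"])/d["fy"],np.ones(len(uv))]
    if pose is None: M=np.linalg.inv(d["world_to_cam"])
    else:
        T=np.eye(4);T[:3,:3]=R.from_quat(pose[1]).as_matrix();T[:3,3]=pose[0]; M=T@d["mount"]
    w=r@M[:3,:3].T
    return M[:3,3]+w*((z-M[2,3])/w[:,2])[:,None]
def shot(cam,name):
    pose=(np.array(status.current_eef_pos()),np.array(status.current_tcp_rot()))
    d=imaging.camera(cam); cv2.imwrite(f"pics/{name}.png",d["pixels"]); return d,pose
def fwd(c):  # corners: front-left, front-right, back-right, back-left (front = +x end)
    v=(c[0]+c[1]-c[2]-c[3]); return np.arctan2(v[1],v[0])
E
python3 - <<'E'
from h import *
d=imaging.camera("top")
f=lambda l: np.array(l)/3+[200,100]
P=ray(d,f([(82,303),(178,294),(196,474),(99,486)]),.006); B=ray(d,f([(423,227),(540,252),(497,453),(379,427)]),.018)
for n,c in (("plate",P),("base",B)):
    print(n,c.mean(0),fwd(c),np.linalg.norm(np.diff(c,axis=0),axis=1))
print("hole",ray(d,f([(134,341)]),.006),"pin",ray(d,f([(472,289)]),.027),"slot",ray(d,f([(474,267),(465,318)]),.018))
print("petri",ray(d,f([(645,498)]),.014))
for n,c in (("plate",P),("base",B)):
  for fl in (0,1):
    q=planner.ik([*c.mean(0)[:2],.25],down(fwd(c),fl)); print(n,fl,q)
w=imaging.camera("wrist"); print(w["fx"],w["cx"],w["cy"],np.round(w["mount"],3).tolist())
E
```

```text
plate [0.50564034 0.25320026 0.006     ] 0.13492450421207725 [0.08051893 0.15032548 0.08044241]
base [ 0.55246997 -0.01229979  0.018     ] -0.19957519748466498 [0.09970124 0.17054322 0.09908636]
hole [[0.54514016 0.25867186 0.006     ]] pin [[ 0.5933273 -0.0208896  0.027    ]] slot [[ 0.6126911  -0.02324079  0.018     ]
 [ 0.56994586 -0.01630502  0.018     ]]
petri [[ 0.42554436 -0.16656533  0.014     ]]
plate 0 [-0.43984309  0.57484689 -0.11273675  1.81226295  0.08896188  0.75936327
  1.10653956]
plate 1 [-0.93194622  0.66636307  0.67343513  1.82662908 -0.54338731  0.84146107
 -1.42497786]
base 0 [-0.0392196   0.55725949  0.0160731   1.84972488 -0.01268005  0.73470625
  1.35505239]
base 1 [-0.49769115  0.6752431   0.75613969  1.8627062  -0.60769029  0.84979563
 -1.20306569]
291.3947798509481 318.18001682839986 195.24965419323698 [[-0.001, -0.954, -0.301, 0.076], [1.0, -0.001, -0.0, 0.0], [0.0, -0.301, 0.954, -0.07], [0.0, 0.0, 0.0, 1.0]]
```

Run:
```python
from h import *
env.move_pose([.57,-.016,.2],down(-.2)); d1,p1=shot("wrist","wb")
print(status.current_t())
env.move_pose([.506,.253,.2],down(.135)); d2,p2=shot("wrist","wp")
print(status.current_t(),p1,p2)
import pickle; pickle.dump((d1,p1,d2,p2),open("w.pkl","wb"))
```

```text
3.4417
4.5667 (array([ 0.57023501, -0.01464118,  0.20012475]), array([9.89018805e-02, 9.95097099e-01, 3.84763159e-04, 1.84434186e-04])) (array([0.50688394, 0.25107127, 0.19998553]), array([-6.61125645e-02,  9.97811809e-01, -8.11912561e-04,  2.52043089e-04]))
```

View pics/wb.png

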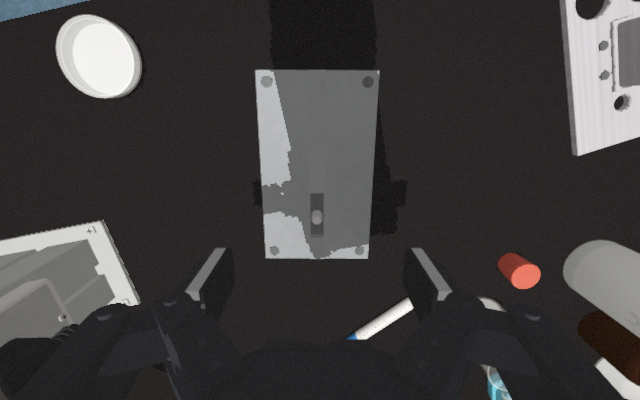

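View pics/wp.png

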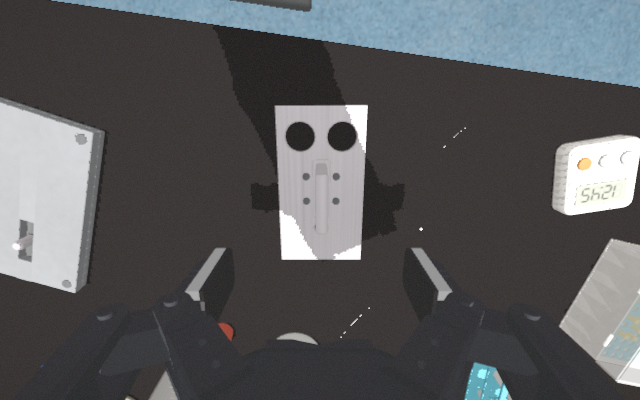

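The base view shows its corners at (266,258), (369,258), (379,71) and (256,71), with the pin top at about (317,215). The plate view shows its corners at (281,260), (361,260), (368,106) and (275,106), with the tab running up the middle.

Run:
```python
from h import *
import pickle; d1,p1,d2,p2=pickle.load(open("w.pkl","rb"))
B=ray(d1,[(369,258.5),(266,258.5),(256,71),(379,71)],.018,p1); P=ray(d2,[(361,260),(281,260),(275,106),(368,106)],.006,p2)
for c in (B,P): print(c.mean(0),fwd(c),np.linalg.norm(np.diff(c,axis=0),axis=1))
print("pin",ray(d1,[(317,215)],.027,p1),"slot",ray(d1,[(317,193.5),(317,235.5)],.018,p1))
print("tab top ends",ray(d2,[(321,165),(320.5,231)],.054,p2))
```

```text
[ 0.55399522 -0.01177143  0.018     ] -0.19948440665750874 [0.1003921  0.16888325 0.09839725]
[0.50778825 0.25360867 0.006     ] 0.1317022879870585 [0.08178007 0.15057942 0.08058757]
pin [[ 0.5886844  -0.01923264  0.027     ]] slot [[ 0.5716768  -0.01581467  0.018     ]
 [ 0.61257874 -0.02410603  0.018     ]]
tab top ends [[0.47494363 0.24860129 0.054     ]
 [0.52873163 0.25547603 0.054     ]]
```

Run:
```python
from h import *
c=np.array([.5067,.2534]); q=down(.133)
def rep(s): print(s,round(status.current_t(),2),np.round(status.current_eef_pos(),4),np.round(status.current_wrist_force(),2),"gap",round(status.current_finger_gap(),3),"ff",np.round(status.current_finger_force(),1))
env.movel([*c,.13],q,v=.12); rep("above")
print(env.movel([*c,.088],v=.06,guard=6)); rep("down")
grip(0.0,80); rep("grip")
f0=np.array(status.current_wrist_force())
p=np.array(status.current_eef_pos())
env.movel([p[0],p[1],.17],v=.1); env.sleep(.3); rep("lift")
tool=R.from_quat(status.current_tcp_rot()); m=tool.as_matrix(); print("yaw err",np.arctan2(-m[1,0],-m[0,0]), "tilt",m[:,2])
# above the base, hole 13 mm before the pin estimate
yb=-.1995; u=np.array([np.cos(yb),np.sin(yb)]); pin=np.array([.591,-.0200])
t=pin-u*(.04+.013)
env.move_pose([*t,.16],down(yb)); env.sleep(.3); rep("over base"); shot("top","top2"); shot("scene","scene2"); shot("wrist","w2")
a,b,d=[cv2.imread(f"pics/{n}.png") for n in ("top2","scene2","w2")]
cv2.imwrite("pics/m2.png",np.vstack([np.hstack([cv2.resize(a[140:300,290:430],(400,400*160//140)),cv2.resize(b[150:290,270:410],(400,400*160//140))])]))
```

```text
above 5.3 [0.5072 0.2533 0.1303] [ 0.   -0.76  0.28] gap 0.999 ff 0.0
False
down 6.15 [0.5068 0.2535 0.088 ] [ 0.   -0.31 -0.41] gap 1.003 ff 0.0
grip 6.83 [0.5068 0.2534 0.0882] [-0.49 -0.68  3.26] gap 0.104 ff 78.3
lift 8.09 [0.5067 0.2533 0.1695] [-0.08  1.15 -2.61] gap 0.107 ff 77.8
yaw err 0.13299992625422685 tilt [-7.70981701e-04 -3.94096046e-04 -9.99999625e-01]
over base 9.43 [ 0.5392 -0.0082  0.16  ] [-0.58 -0.62 -2.58] gap 0.103 ff 77.8
```

View pics/m2.png

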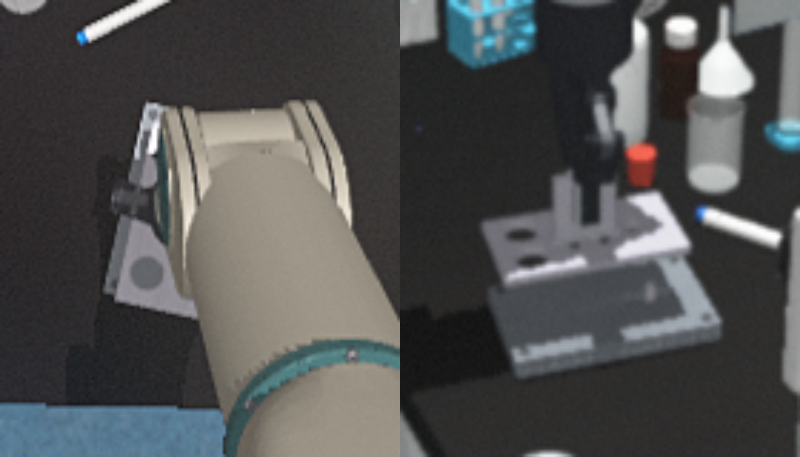

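View pics/w2.png

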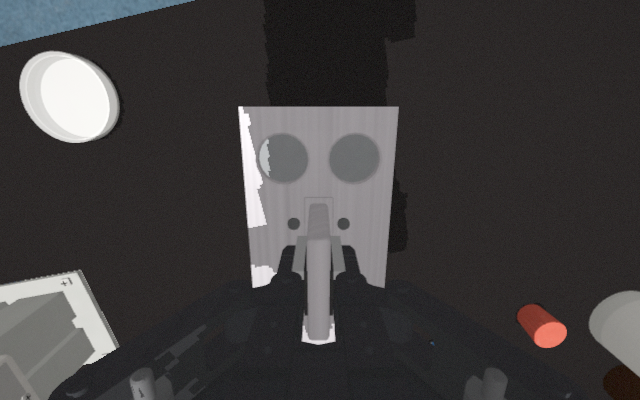

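The plate is held level and aligned over the base in both views. In the wrist view its rear corners are at (238,106) and (398,106), and the vial holes at (283,158) and (354,158). Next I'll check its position in the hand and lower it onto the pin.

```bash
cat >> h.py <<'E'
YB=-.1995; U=np.array([np.cos(YB),np.sin(YB)]); V=np.array([-U[1],U[0]]); PIN=np.array([.591,-.0200])
def rep(s):
    p=np.array(status.current_eef_pos()); e=p[:2]+U*.04-PIN
    m=R.from_quat(status.current_tcp_rot()).as_matrix()
    print(s,"t",round(status.current_t(),2),"along/across mm",np.round([e@U*1e3,e@V*1e3],1),"z",round(p[2]*1e3,2),"F",np.round(status.current_wrist_force(),2),"M",np.round(status.current_torque(),2),"gap",round(status.current_finger_gap(),3),"tilt",np.round(m[:2,2],4))
def at(a,b,z): return [*(PIN+U*(a-.04)+V*b),z]
E
python3 - <<'E'
from h import *
d,p=shot("wrist","w3")
h=ray(d,[(283,158),(354,158),(238,106),(398,106)],p[0][2]-.082,p)[:,:2]-p[0][:2]
print(np.c_[h@U,h@V]*1e3)
rep("0")
env.movel(at(-.013,0,.123),down(YB),v=.06); env.sleep(.3); rep("1")
print(env.movel(at(-.013,0,.110),v=.008,guard=2.5)); rep("2"); env.sleep(.2); rep("3")
E
```

```text
[[-48.9149436  -18.44125492]
 [-48.92170232  18.92083557]
 [-75.0769509  -39.95850718]
 [-75.089719    39.9112834 ]]
0 t 9.62 along/across mm [-13.1   0.3] z 159.97 F [ 0.06  0.62 -2.2 ] M [-0.02  0.04  0.01] gap 0.109 tilt [-0. -0.]
1 t 10.69 along/across mm [-12.9   0. ] z 123.3 F [ 0.28 -0.05 -2.37] M [-0.01  0.06  0.05] gap 0.106 tilt [ 0.0006 -0.    ]
True
2 t 11.7 along/across mm [-13.1  -0. ] z 114.85 F [-0.84 -0.2   5.76] M [-0.1  -0.18  0.02] gap 0.111 tilt [-0.0003  0.    ]
3 t 11.9 along/across mm [-13.1  -0. ] z 114.8 F [-0.28  0.23  5.88] M [-0.09 -0.28  0.02] gap 0.103 tilt [-0.0004  0.    ]
```

```bash
cat >> h.py <<'E'
def slide(pts, w0=-2.4, zc=None):
    "walk hole over (along,across) points in light contact; True when z drops"
    z=zc or status.current_eef_pos()[2]
    for a,b in pts:
        env.movel(at(a,b,z),v=.012,guard=10)
        f=np.mean([np.array(status.current_wrist_force()) for _ in range(3)],0); fc=f[2]-w0
        if fc<2:
            env.movel(at(a,b,z-.0015),v=.008,guard=2.5); z=status.current_eef_pos()[2]
        elif fc>5: z+=min(.0003,.00003*(fc-3))
        rep(f"{a*1e3:.1f},{b*1e3:.1f} fc {fc:.1f} zc {z*1e3:.2f}")
        if status.current_eef_pos()[2]<.1125: return True
    return False
E
python3 - <<'E'
from h import *
print(slide([(x*1e-3,0) for x in np.arange(-12,-3,1.)],zc=.1148))
E
```

```text
-12.0,0.0 fc 8.7 zc 114.97 t 12.22 along/across mm [-12.7   0. ] z 115.03 F [-3.13  1.12  6.3 ] M [0.07 0.22 0.03] gap 0.109 tilt [-0.0039  0.0001]
-11.0,0.0 fc 9.2 zc 115.16 t 12.47 along/across mm [-12.6   0. ] z 115.1 F [-3.99  1.22  6.82] M [0.09 0.49 0.03] gap 0.109 tilt [-0.0057  0.0002]
-10.0,0.0 fc 8.7 zc 115.33 t 12.72 along/across mm [-12.  -0.] z 115.17 F [-4.79  0.74  6.31] M [ 0.2   0.67 -0.05] gap 0.11 tilt [-0.0068  0.0003]
-9.0,0.0 fc 7.4 zc 115.46 t 12.97 along/across mm [-10.5  -0. ] z 115.22 F [-3.99  0.99  4.99] M [0.18 0.6  0.01] gap 0.109 tilt [-0.0056  0.0002]
-8.0,0.0 fc 1.0 zc 114.88 t 13.43 along/across mm [-7.5 -0. ] z 114.88 F [-1.85 -0.18  5.8 ] M [-0.07 -0.09 -0.02] gap 0.107 tilt [-0.0014 -0.0001]
-7.0,0.0 fc 7.2 zc 115.00 t 13.74 along/across mm [-6.9  0. ] z 115.07 F [-2.29  1.22  4.8 ] M [ 0.03  0.33 -0.  ] gap 0.11 tilt [-0.0043  0.    ]
-6.0,0.0 fc 9.1 zc 115.19 t 13.99 along/across mm [-6.7  0. ] z 115.13 F [-4.81 -0.03  6.71] M [ 0.11  0.55 -0.01] gap 0.105 tilt [-0.0061  0.0001]
-5.0,0.0 fc 8.5 zc 115.35 t 14.24 along/across mm [-6.1 -0. ] z 115.21 F [-4.72  0.78  6.07] M [0.16 0.79 0.01] gap 0.109 tilt [-0.007   0.0002]
-4.0,0.0 fc 6.6 zc 115.46 t 14.49 along/across mm [-4.5 -0. ] z 115.21 F [-3.51  0.71  4.23] M [ 0.16  0.61 -0.01] gap 0.106 tilt [-0.0057  0.0001]
False
```

Run:
```python
from h import *
print(slide([(x*1e-3,0) for x in np.arange(-3,8,1.)],zc=.11535))
```

```text
-3.0,0.0 fc 3.7 zc 115.35 t 14.74 along/across mm [-2.7 -0. ] z 115.19 F [-1.9   0.28  1.25] M [0.04 0.33 0.  ] gap 0.108 tilt [-0.0041 -0.0001]
-2.0,0.0 fc 1.3 zc 114.45 t 15.2 along/across mm [-1.4 -0. ] z 114.45 F [-0.59  0.12  3.61] M [-0.07 -0.26  0.02] gap 0.111 tilt [-0.0034 -0.0001]
-1.0,0.0 fc 7.2 zc 114.58 t 15.49 along/across mm [-1.  0.] z 114.53 F [-2.42 -0.46  4.83] M [ 0.03  0.1  -0.02] gap 0.109 tilt [-0.0063  0.    ]
0.0,0.0 fc 0.0 zc 113.02 t 16.07 along/across mm [ 0.6 -0.1] z 113.02 F [ 1.78 -0.98 -2.49] M [-0.12 -0.55  0.01] gap 0.104 tilt [-0.005  -0.0002]
1.0,0.0 fc 0.9 zc 111.50 t 16.66 along/across mm [ 1.2 -0. ] z 111.5 F [ 1.36 -0.65 -1.48] M [-0.18 -0.52 -0.03] gap 0.106 tilt [-0.0059 -0.0001]
True
```

Run:
```python
from h import *
for i in range(3):
    print(env.movel(at(.001,0,.1105-.0025*i),down(YB),v=.01,guard=5)); rep(i)
env.sleep(.2); rep("end")
```

```text
False
0 t 16.91 along/across mm [ 0.8 -0. ] z 110.4 F [ 2.64  0.41 -3.02] M [-0.13 -0.37 -0.01] gap 0.107 tilt [-0.0002  0.    ]
False
1 t 17.31 along/across mm [ 0.9 -0. ] z 107.84 F [ 1.43 -0.5  -3.25] M [-0.12 -0.34  0.  ] gap 0.108 tilt [-0.0003  0.    ]
True
2 t 17.57 along/across mm [0.9 0. ] z 106.22 F [0.61 0.01 5.65] M [ 0.01  0.1  -0.03] gap 0.103 tilt [-0.0002  0.    ]
end t 17.77 along/across mm [ 0.9 -0. ] z 106.2 F [-1.2   0.67  6.47] M [ 0.02  0.07 -0.03] gap 0.112 tilt [-0.0002  0.    ]
```

Run:
```python
from h import *
grip(0.6); env.sleep(.2); rep("open")
p=status.current_eef_pos(); env.movel([p[0],p[1],.22],v=.12); env.sleep(.2); rep("up")
d,p=shot("wrist","w4")
```

```text
open t 18.45 along/across mm [ 1.  -0.2] z 105.56 F [-1.16  0.52 -0.09] M [-0.02 -0.03 -0.05] gap 0.601 tilt [-0.0003 -0.0002]
up t 19.75 along/across mm [ 0.7 -0.2] z 219.28 F [ 0.33 -0.75 -0.69] M [ 0.02 -0.   -0.  ] gap 0.599 tilt [-0.0016 -0.0002]
```

View pics/w4.png

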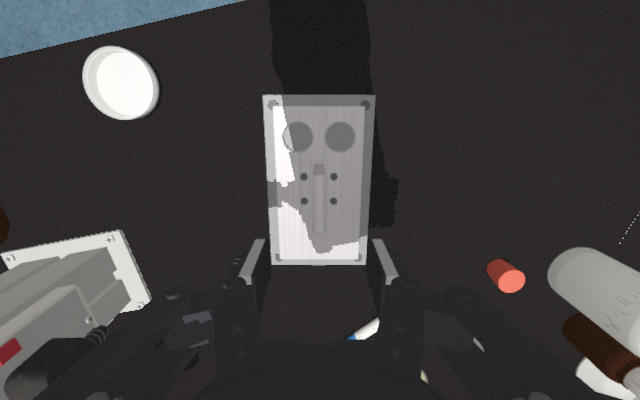

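The plate lies square and flat on the base with even margins. The base runs from (263,95) to (366,265), and the plate sits inside it.

```bash
python3 -c "
from h import *
print(env.sign_off(), status.current_t())"
```

```text
the job is handed in; nothing more can be done
the job is handed in; nothing more can be done
```

The plate dropped over the pin by its small hole, was released flat and square on the base as far as the wrist image shows, and the job was handed in after about 20 s; the verdict was not shown.

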